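# Set out the paint pots in mirrored order for the class

## Robot

A 6-joint arm with a two-finger parallel gripper is mounted at the origin on the work surface. World frame = base frame: x ahead of the robot, y to its left, z up, the work surface at z = 0. Lengths are in m, angles in degrees, forces in N, time in s.
With the tool pointing down it reaches from about 0.4 to 0.825 m from the base axis. Payload 7 kg.
Tool frame: the origin (TCP) lies midway between the tips of the shut fingers; the grasp point (between the pads) lies r.grasp_offset behind it (r.grasp_offset is the distance from the TCP to the grasp point, in m); x points along the fingers, z is the direction in which the jaws open and shut, and the axes are right-handed (so a half turn about x gives the same grasp; the last joint's range is limited). The gripper opens to 88 mm and grips with 3 to 60 N. Pads are 19 mm wide; open, the fingers measure 130 mm over their backs; the gripper's body (78 mm by 193 mm) begins 47 mm behind the grasp point.
Start: joints at [-48.409, 20.546, 0.682, 0, -70.136, -16.507], TCP at [0.286, -0.611, 0.227] pointing down, gripper open.
Joint ranges: [-176.03, 176.03], [-82.01, 121.73], [-58.28, 71.71], [-173.87, 95.51], [-174.79, -0.11], [-173.66, 173.66]. Speed limits (degrees/s): [136.94, 136.94, 172.46, 180, 180, 180].

## Interface

Orientations are given as [roll, pitch, yaw] about the fixed x, y, z axes, in that order (R = Rz(yaw) Ry(pitch) Rx(roll)).
In Python, from plant import readout, vision, close_job, r gives the robot as it stands.
- The arm moves only by the shell command python3 -m handwheel 'ROWS' [OPENING] [FORCE]. ROWS is JSON, a list that holds one entry, the list of rows, each a list of 4 numbers: the shift along the world's x, y, z in units of 40 mm (1.0 is 40 mm), then the turn about the world's z in units of 5 degrees (1.0 is 5 degrees). In form: [[[tx, ty, tz, roll], ...]]. A call has 1 to 8 rows; each row shifts and turns the pose as measured when the row begins; what a row does not reach is not made up. A row lasts 1/10 s, in which the tool goes at most 50 mm and 8.59 degrees, less where a joint would pass 70% of its speed; a pose out of reach is approached as far as the arm can. A call is refused whole if a number of a shift passes 1 or a number of a turn 1, either way. A call with a gripper value outside its range is refused whole. OPENING is the finger opening in mm, from 0 to 87.6, set as the call begins (- or left out, the last holds). The fingers move at their own pace and stop on an object; FORCE is the grip in N (left out, the last holds). Time passes only in rows, so rows that do not move let the fingers close. It gives the time, the measured TCP pose, the force and the opening at its end, in the units of the state.
- readout.get_state(): the state, without advancing time (a new reading comes with each control period).
- vision.capture(name): name is "scene" or "side" or "wrist"; returns the picture (480x640x3 uint8, blue, green, red); there is no depth.
- vision.get_calibration(name): a dict with "intrinsics" (3x3 intrinsics, pixels), "pose" (4x4, takes a point from camera to world coordinates). Camera axes: x right, y up, looking along -z (the intrinsics and any distortion apply to the point x, -y, -z); pixel columns grow to the right and rows downward; lengths in m; the calibration is good to about 2 mm. A picture is of the moment at which its call begins: read the wrist's pose just before it. get_calibration takes no time and is no camera call; for the wrist camera it gives the pose at the moment of the call.
- close_job(): hands the job in, once; it reports no verdict.
The state is a dict: "time_s": time; "joints": joint angles; "qd": joint speeds; "joint_torque": joint torques, N m; "tcp_pos": TCP position; "eef_rot": TCP orientation; "contact_force": force on the tool from outside, world axes, zero at the start; "moment": the same for the moment, N m; "gripper_width": finger opening in m.
Only numpy, scipy, OpenCV 4.12 (cv2) and the standard library are available. Lean on these libraries where they do the work, as an engineer would, in place of code of your own. Each camera call takes 0.05 s, during which the arm holds its last target.

## Task

Move the four paint pots from the brown storage rack into the white class rack in reverse order, so that a pupil sitting opposite the robot reads the colours as we do from here: as seen from the robot, the pot now at the left end of the brown rack goes to the right end of the white rack, and so on along the row. Carry the pots upright, set each one down in its well rather than dropping it, and leave all four standing upright at the bottom of their wells.

Things in the scene. Friction and masses are not known exactly. Their poses are not given: they have to be found in the camera images.
- pot_red: closed round paint pot, red with a red lid and a plain white paper band; loose, upright, 44 mm diameter all the way up, 60 mm tall, about 0.11 kg, stiff plastic. Origin: centre of its underside; z up. It starts in one of the four wells of the storage rack.
- pot_yellow: closed round paint pot, yellow with a yellow lid and a plain white paper band; loose, upright, 44 mm diameter all the way up, 60 mm tall, about 0.11 kg, stiff plastic. Origin: centre of its underside; z up. It starts in one of the four wells of the storage rack.
- pot_blue: closed round paint pot, dark blue with a dark blue lid and a plain white paper band; loose, upright, 44 mm diameter all the way up, 60 mm tall, about 0.11 kg, stiff plastic. Origin: centre of its underside; z up. It starts in one of the four wells of the storage rack.
- pot_turquoise: closed round paint pot, light turquoise with a light turquoise lid and a plain white paper band; loose, upright, 44 mm diameter all the way up, 60 mm tall, about 0.11 kg, stiff plastic. Origin: centre of its underside; z up. It starts in one of the four wells of the storage rack.
- storage_rack: brown rack, fixed, near or far one of two; pots start in its four wells, centres at x = 0, y = 105, 35, -35, -105 mm. Wells 62 mm square, walls 8 mm thick, well floor 8 mm and wall tops 22 mm above the table; rack 78 x 288 mm, plus a tile strip 12 mm high at x -65 to -39 mm. Origin: middle of the row at table level; z up, x away from the robot, y to the robot's left (turned up to 9 degrees).
- class_rack: white rack, fixed, without strip or tiles, empty at the start; the pots go here. Four wells, centres at x = 0, y = 105, 35, -35, -105 mm; wells 62 mm square, walls 8 mm thick, well floor 8 mm and wall tops 22 mm above the table; rack 78 x 288 mm. Origin: middle of the row at table level; z up, x away from the robot, y to the robot's left (turned up to 9 degrees).
- tile_red: red colour tile, 18 x 40 x 4 mm, fixed on the strip of the storage rack 52 mm in front (robot side) of the well in which the red pot starts, its top 16 mm above the table; it shows that pot's home and stays there. Origin: centre of its underside.
- tile_yellow: yellow colour tile, 18 x 40 x 4 mm, fixed on the strip of the storage rack 52 mm in front (robot side) of the well in which the yellow pot starts, its top 16 mm above the table; it shows that pot's home and stays there. Origin: centre of its underside.
- tile_blue: blue colour tile, 18 x 40 x 4 mm, fixed on the strip of the storage rack 52 mm in front (robot side) of the well in which the blue pot starts, its top 16 mm above the table; it shows that pot's home and stays there. Origin: centre of its underside.
- tile_turquoise: turquoise colour tile, 18 x 40 x 4 mm, fixed on the strip of the storage rack 52 mm in front (robot side) of the well in which the turquoise pot starts, its top 16 mm above the table; it shows that pot's home and stays there. Origin: centre of its underside.
Not all that is in view belongs to the job. Of the things shaped like the pot_red, the red one is meant.

How it is judged:
By the outcome, as a careful person would: the job done as asked, in the order asked, and still so for the second after the job is handed in, with the robot touching nothing.
It also fails if it takes over 93 s, if anything falls off the work surface, if the arm or the gripper's body presses on something with over 40 N, if the wrist force passes 120 N, or if a joint passes its speed limit or range.

## Working session

There is one attempt and no reset: what is moved stays moved. The work goes in short steps, Python scripts to look and compute and a shell command to move; the robot and the scene stay as the last step left them, time stands still between calls to the robot, and variables do not carry over. Pictures are saved under pics/ and viewed, and the job is handed in when it is done.

```bash
mkdir -p pics; ls; python3 - <<'E'
from plant import readout, vision, r
import cv2
print(readout.get_state(), r.grasp_offset)
for n in ("scene","side"):
    cv2.imwrite(f"pics/{n}0.png",vision.capture(n)); c=vision.get_calibration(n); print(n,c)
E
```

```text
pics
{'time_s': 0.0, 'joints': array([-4.84078373e+01,  2.05901822e+01,  6.34600412e-01, -1.96783325e-02,
       -7.01352361e+01, -1.65073124e+01]), 'qd': array([-0.08553527,  0.08119102,  0.06744329, -0.04220431,  0.04612961,
       -0.04000897]), 'joint_torque': array([ 3.86285219e-04, -5.82716346e+01,  2.93060070e+01,  6.99741930e+00,
        6.86577841e-03, -1.55766948e-04]), 'tcp_pos': array([ 0.28595049, -0.6109106 ,  0.22564449]), 'eef_rot': array([  4.99551436,  89.90731658, 120.07366329]), 'contact_force': array([-0.66841423,  0.1774923 , -0.09026719]), 'moment': array([ 0.02850296,  0.03629525, -0.00714727]), 'gripper_width': 0.08808714028169383} 0.0188
scene {'intrinsics': array([[535.55819578,   0.        , 325.04598291],
       [  0.        , 535.55819578, 238.90849355],
       [  0.        ,   0.        ,   1.        ]]), 'pose': array([[-0.43025444, -0.4811505 ,  0.7637901 ,  1.23454588],
       [ 0.90267897, -0.23606675,  0.3597821 ,  0.27918406],
       [ 0.00719611,  0.84425511,  0.53589321,  0.4991785 ],
       [ 0.        ,  0.        ,  0.        ,  1.        ]])}
side {'intrinsics': array([[464.30232377,   0.        , 319.60407584],
       [  0.        , 464.30232377, 235.94610964],
       [  0.        ,   0.        ,   1.        ]]), 'pose': array([[ 8.61273045e-01,  4.04744884e-01, -3.07230077e-01,
         3.74654430e-01],
       [-5.08142440e-01,  6.86073145e-01, -5.20667744e-01,
        -3.50499594e-01],
       [ 4.46997897e-05,  6.04553735e-01,  7.96564360e-01,
         5.71525243e-01],
       [ 0.00000000e+00,  0.00000000e+00,  0.00000000e+00,
         1.00000000e+00]])}
```

View pics/scene0.png

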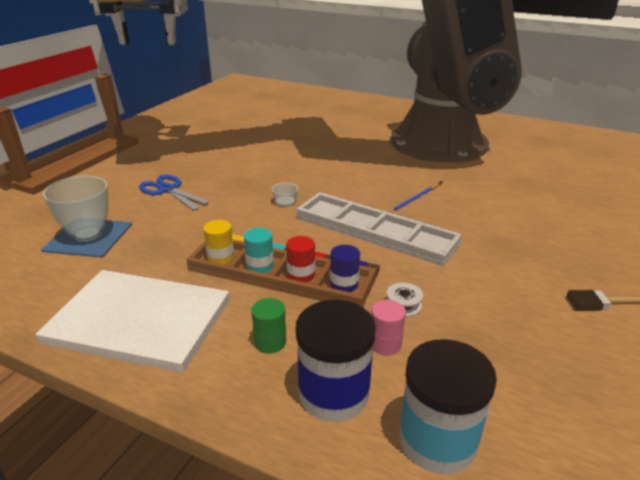

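View pics/side0.png

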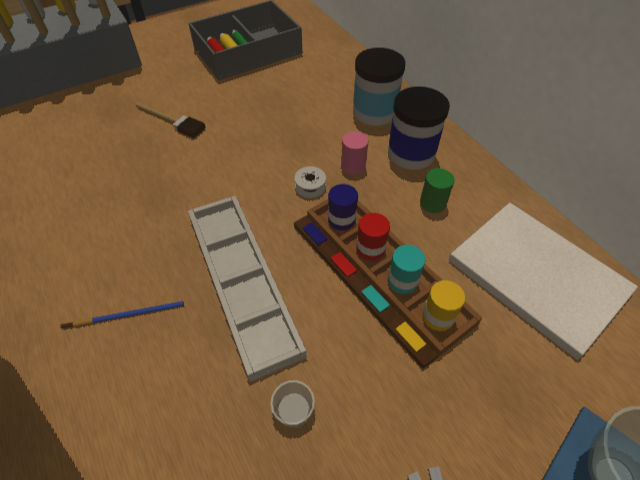

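```bash
cat > h.py <<'E'
import numpy as np, cv2
from plant import vision
def ray(n,uv):
    c=vision.get_calibration(n); K=c["intrinsics"];P=c["pose"]
    d=np.linalg.inv(K)@np.array([uv[0],uv[1],1.]); d=P[:3,:3]@(d*[1,-1,-1]); return P[:3,3],d
def onz(n,uv,z):
    o,d=ray(n,uv); return o+d*(z-o[2])/d[2]
def tri(a,b):
    (o1,d1),(o2,d2)=ray("scene",a),ray("side",b)
    s=np.linalg.lstsq(np.c_[d1,-d2],o2-o1,rcond=None)[0]
    p,q=o1+d1*s[0],o2+d2*s[1]; return (p+q)/2,np.linalg.norm(p-q)
def proj(n,X):
    c=vision.get_calibration(n); K=c["intrinsics"];P=c["pose"]
    x=(P[:3,:3].T@(np.asarray(X)-P[:3,3]))*[1,-1,-1]; x=K@x; return x[:2]/x[2]
E
python3 - <<'E'
import cv2,numpy as np
from h import *
im=cv2.imread("pics/side0.png"); hsv=cv2.cvtColor(im,cv2.COLOR_BGR2HSV)
rg={'red':[(0,6),(174,180)],'yellow':[(20,32)],'blue':[(112,130)],'turq':[(80,95)]}
for n in("side","scene"):
  im=cv2.imread(f"pics/{n}0.png"); hsv=cv2.cvtColor(im,cv2.COLOR_BGR2HSV)
  for k,rs in rg.items():
    m=sum(((hsv[...,0]>=a)&(hsv[...,0]<=b)&(hsv[...,1]>130)&(hsv[...,2]>40)) for a,b in rs).astype('uint8')
    N,l,s,c=cv2.connectedComponentsWithStats(m)
    for i in range(1,N):
      if s[i,4]>60: print(n,k,c[i].round(1),s[i], onz(n,c[i],.016).round(4))
E
python3 -c "
import cv2
a=cv2.imread('pics/side0.png')[130:390,170:490];cv2.imwrite('pics/side0c.png',cv2.resize(a,None,fx=2.5,fy=2.3))
a=cv2.imread('pics/scene0.png')[180:360,180:470];cv2.imwrite('pics/scene0c.png',cv2.resize(a,None,fx=2.7,fy=2.7))"
```

```text
side red [214.8  44.5] [207  37  18  16 154] [0.6586 0.5817 0.016 ]
side red [373.1 230.3] [358 213  32  36 948] [ 0.6643 -0.0193  0.016 ]
side red [369.3 255.5] [357 247  28  14 118] [ 0.6331 -0.055   0.016 ]
side red [343.3 263.8] [331 252  26  25 322] [ 0.5927 -0.048   0.016 ]
side yellow [ 5.2 13.7] [  0   0  13  27 194] [0.2847 0.9563 0.016 ]
side yellow [60.   5.2] [55  0 11 12 75] [0.4046 0.9323 0.016 ]
side yellow [227.2  41. ] [220  33  18  16 168] [0.6877 0.5807 0.016 ]
side yellow [445.1 300.1] [ 426  280   40   41 1220] [ 0.6803 -0.1684  0.016 ]
side yellow [434.7 324.9] [423 312  31  19 130] [ 0.6445 -0.1902  0.016 ]
side yellow [410.5 336.2] [396 321  30  31 436] [ 0.6073 -0.1869  0.016 ]
side blue [413.3 145.8] [ 390  125   51   35 1010] [0.8324 0.1004 0.016 ]
side blue [342.9 195. ] [329 185  29  21 491] [0.6632 0.0648 0.016 ]
side blue [314.7 233. ] [303 223  24  21 244] [0.5854 0.0212 0.016 ]
side blue [137.3 311.4] [ 93 302  90  20 297] [0.3146 0.0274 0.016 ]
side turq [407.5 262.8] [392 245  33  37 967] [ 0.6733 -0.0935  0.016 ]
side turq [400.8 289.5] [390 283  25  10  62] [ 0.6384 -0.1243  0.016 ]
side turq [375.1 298.2] [362 285  27  27 335] [ 0.6    -0.1176  0.016 ]
scene red [45.3 70.8] [   0   46   98   53 2560] [ 0.0204 -1.3137  0.016 ]
scene red [301.5 251.3] [286 236  40  31 830] [ 0.5966 -0.0634  0.016 ]
scene red [301.5 277.4] [287 272  28  10 121] [ 0.6596 -0.0304  0.016 ]
scene yellow [219.3 234.3] [203 220  41  30 786] [ 0.6119 -0.2131  0.016 ]
scene yellow [221.5 259.3] [208 254  26  10 120] [ 0.6727 -0.1665  0.016 ]
scene blue [160.4 184.5] [140 175  40  19 279] [ 0.5079 -0.4272  0.016 ]
scene blue [345.3 259.1] [332 246  27  30 599] [0.5857 0.0094 0.016 ]
scene blue [333.6 388.6] [ 299  362   71   47 2036] [0.8362 0.1042 0.016 ]
scene turq [259.6 242.3] [245 228  40  29 674] [ 0.6032 -0.1385  0.016 ]
```

View pics/side0c.png

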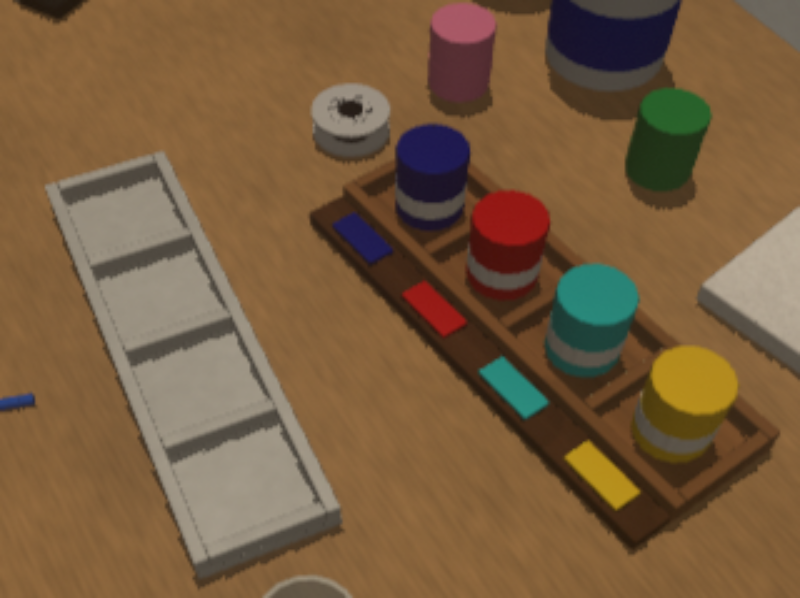

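View pics/scene0c.png

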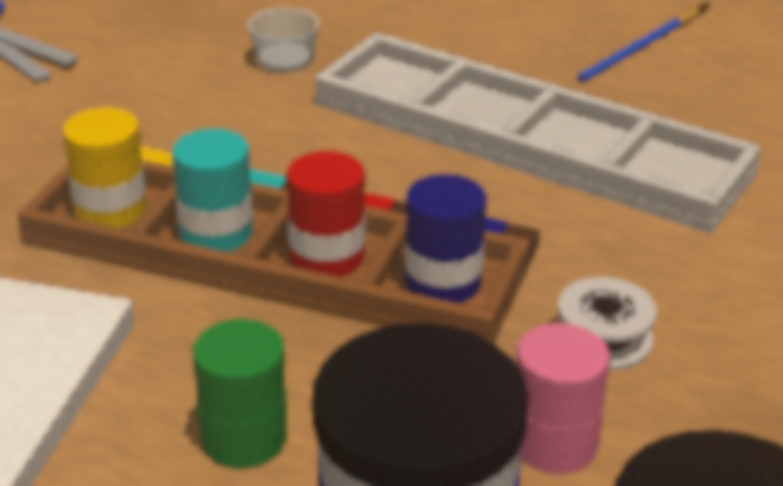

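```bash
cat > meas.py <<'E'
import cv2,numpy as np
from h import *
rg={'blue':[(108,135)],'red':[(0,6),(174,180)],'turq':[(80,95)],'yellow':[(20,32)]}
def pots(n,im,box):
  hsv=cv2.cvtColor(im,cv2.COLOR_BGR2HSV); out={}
  for k,rs in rg.items():
    m=sum(((hsv[...,0]>=a)&(hsv[...,0]<=b)&(hsv[...,1]>110)&(hsv[...,2]>25)) for a,b in rs).astype('uint8')
    msk=np.zeros_like(m); x0,y0,x1,y1=box; msk[y0:y1,x0:x1]=1; m*=msk
    N,l,s,c=cv2.connectedComponentsWithStats(m)
    i=max(range(1,N),key=lambda i:s[i,4]-.0*i)
    mm=(l==i).astype('uint8')
    mm=cv2.morphologyEx(mm,cv2.MORPH_OPEN,np.ones((9,9)))
    x,y,w,h=cv2.boundingRect(mm)
    ctr=np.array([x+(w-1)/2,y+w*.3])
    for _ in range(3):
      d=ray(n,ctr)[1]; e=-d[2]/np.linalg.norm(d); ctr=np.array([x+(w-1)/2,y-.5+w/2*e])
    out[k]=(ctr,w,h,onz(n,ctr,.068))
  return out
E
python3 - <<'E'
from meas import *
S=pots("side",cv2.imread("pics/side0.png"),(300,180,480,350)); C=pots("scene",cv2.imread("pics/scene0.png"),(190,210,385,300))
for k in S: print(k,S[k][0].round(1),S[k][1:3],S[k][3].round(4),'|',C[k][0].round(1),C[k][1:3],C[k][3].round(4),'tri',tri(C[k][0],S[k][0]))
t=np.array([onz("side",p,.016)[:2] for p in [(314.7,233),(343.3,263.8),(375.1,298.2),(410.5,336.2)]])
m=t.mean(0);u=np.polyfit([105,35,-35,-105],t,1)[0]; th=np.degrees(np.arctan2(-u[0],u[1]));print("tiles",t.round(4),'pitch',np.linalg.norm(np.diff(t,axis=0),axis=1),'yaw',th)
a=np.radians(th);ex=np.array([np.cos(a),np.sin(a)]);ey=np.array([-np.sin(a),np.cos(a)])
o=m+.052*ex;print("storage",o); 
for y in(.105,.035,-.035,-.105):print((o+ey*y).round(4))
# white rack top corners, side crop
q=[(48,188),(162,153),(340,515),(200,572)]
w=np.array([onz("side",(170+x/2.5,130+y/2.3),.022)[:2] for x,y in q]);print(w.round(4),np.linalg.norm(w-np.roll(w,-1,0),axis=1),w.mean(0))
q=[(377,33),(760,148),(712,215),(317,85)]
w=np.array([onz("scene",(180+x/2.7,180+y/2.7),.022)[:2] for x,y in q]);print(w.round(4),np.linalg.norm(w-np.roll(w,-1,0),axis=1),w.mean(0))
E
python3 -c "
import cv2
a=cv2.imread('pics/side0.png')[190:385,180:310];cv2.imwrite('pics/sidew.png',cv2.resize(a,None,fx=3,fy=3,interpolation=2))
a=cv2.imread('pics/scene0.png')[190:265,290:465];cv2.imwrite('pics/scenew.png',cv2.resize(a,None,fx=4,fy=4,interpolation=2))"
```

```text
blue [343.  194.5] (27, 32) [0.6369 0.0268 0.068 ] | [344.5 252.7] (26, 29) [0.6413 0.031  0.068 ] tri (array([0.63811377, 0.02918166, 0.0653817 ]), np.float64(0.000922664867438106))
red [373.  224.5] (31, 36) [ 0.6428 -0.0419  0.068 ] | [300.5 243.1] (28, 31) [ 0.6465 -0.038   0.068 ] tri (array([ 0.64375733, -0.04002716,  0.06569573]), np.float64(0.0009953410046117793))
turq [407.5 258.5] (32, 36) [ 0.6494 -0.112   0.068 ] | [258.  235.1] (25, 28) [ 0.655  -0.1063  0.068 ] tri (array([ 0.65089418, -0.10981889,  0.06458976]), np.float64(0.0013418838919827254))
yellow [445.5 296.4] (38, 40) [ 0.6554 -0.1817  0.068 ] | [218.  226.3] (27, 29) [ 0.6604 -0.1755  0.068 ] tri (array([ 0.65660985, -0.17978762,  0.06473947]), np.float64(0.0019647054586751167))
tiles [[ 0.5854  0.0212]
 [ 0.5927 -0.0479]
 [ 0.5999 -0.1176]
 [ 0.6074 -0.1869]] pitch [0.06952045 0.07001983 0.06969236] yaw 6.033900038193084
storage [ 0.64807329 -0.07734517]
[0.637  0.0271]
[ 0.6444 -0.0425]
[ 0.6518 -0.1122]
[ 0.6591 -0.1818]
[[ 0.4367  0.1517]
 [ 0.5105  0.1448]
 [ 0.4783 -0.1416]
 [ 0.4047 -0.1346]] [0.07412419 0.28821309 0.07391826 0.28811909] [0.45755806 0.00507387]
[[ 0.4075 -0.1228]
 [ 0.4413  0.1601]
 [ 0.5271  0.1524]
 [ 0.493  -0.1258]] [0.28493183 0.08619783 0.28030272 0.08550926] [0.46722411 0.01598219]
```

View pics/sidew.png

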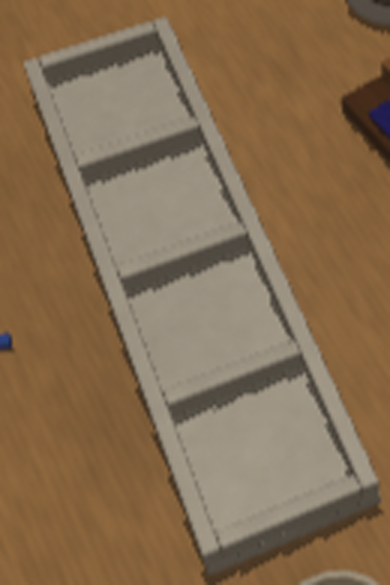

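View pics/scenew.png

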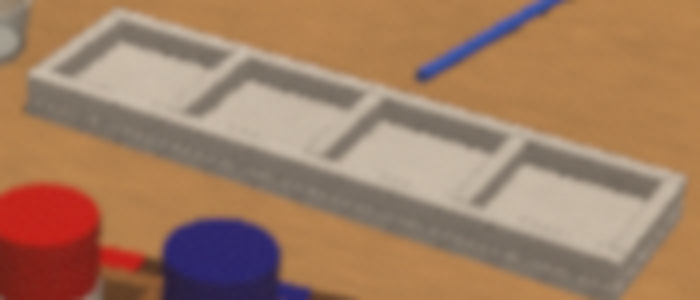

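```bash
python3 - <<'E'
from meas import *
for n,q,f,ox,oy in(("side",[(24,63),(167,17),(380,484),(206,552)],3,180,190),("scene",[(685,178),(622,262),(28,75),(115,8)],4,290,190)):
  w=np.array([onz(n,(ox+x/f-.3,oy+y/f-.3),.022)[:2] for x,y in q])
  v=(w[0]+w[1]-w[2]-w[3]); print(n,w.round(4).tolist(),np.linalg.norm(w-np.roll(w,-1,0),axis=1).round(4),w.mean(0),'yaw',np.degrees(np.arctan2(-v[0],v[1])))
# obstacles: jar & others
for nm,a,b,z in(("bluejar",(336,330),(419,106),0),("turqjar",(449,377),(380,65),0),("pink",(388,313),(355,141),0),("green",(269,311),(438,178),0)):
  print(nm,tri(a,b))
E
```

```text
side [[0.4355, 0.1549], [0.5123, 0.1466], [0.4805, -0.1385], [0.4056, -0.128]] [0.0773 0.2869 0.0756 0.2845] [0.45849914 0.00873572] yaw -6.197031935760521
scene [[0.4397, 0.1589], [0.5139, 0.1513], [0.4836, -0.1322], [0.4065, -0.1258]] [0.0745 0.2851 0.0773 0.2866] [0.46094226 0.01303244] yaw -6.374483361917475
bluejar (array([0.82892577, 0.10263708, 0.10048428]), np.float64(0.0005816270310627222))
turqjar (array([0.84187267, 0.23120894, 0.0996037 ]), np.float64(0.0004388309123107847))
pink (array([0.72468443, 0.12810854, 0.05440323]), np.float64(0.0008287964739402977))
green (array([ 0.78805081, -0.00920785,  0.05523254]), np.float64(6.078472444807862e-05))
```

Candidates for the red pot: red with a white band at scene (301,251), pink at (388,328) and green at (269,325). The crop shows the red one standing in the brown rack behind the red tile. From the robot's left the order is blue, red, turquoise, yellow, so in the white rack it must be yellow, turquoise, red, blue. The jars and the empty white cup are not part of the job.

Moving above the brown rack first, jaws along the rack's x.

```bash
python3 -m handwheel '[[[0.6,0.75,0,1],[0.6,0.75,0,1],[0.6,0.75,0,1],[0.6,0.75,0,1],[0.6,0.75,0,1],[0.6,0.75,0,1],[0.6,0.75,0,1],[0.6,0.75,0,1]]]' 87
python3 -m handwheel '[[[0.6,0.7,0,1],[0.6,0.7,0,1],[0.6,0.7,0,1],[0.6,0.7,0,1],[0,0,0,0]]]'
```

```text
time_s: 0.9
tcp_pos: [0.4785, -0.3637, 0.2209]
eef_rot: [7.0, 89.5, 163.1]
contact_force: [0.2, -0.3, -0.2]
gripper_width: 0.087
time_s: 1.4
tcp_pos: [0.5793, -0.2424, 0.2191]
eef_rot: [0.4, 89.3, 177.7]
contact_force: [0.1, -0.6, 0.0]
gripper_width: 0.087
```

```bash
python3 -m handwheel '[[[0.7,0.7,0.1,0.7],[0.7,0.6,0.1,0.7],[0.5,0.3,0,0.4],[0,0,0,0]]]'
python3 - <<'E'
import cv2
from plant import vision
c=vision.get_calibration("wrist"); cv2.imwrite("pics/w1.png",vision.capture("wrist"))
import numpy as np; np.savez("w1.npz",K=c["intrinsics"],P=c["pose"]); print(c)
E
```

```text
time_s: 1.8
tcp_pos: [0.6567, -0.1749, 0.2254]
eef_rot: [-2.8, 89.1, -176.1]
contact_force: [0.0, -0.2, -0.5]
gripper_width: 0.0872
{'intrinsics': array([[368.68469925,   0.        , 318.85198782],
       [  0.        , 368.68469925, 237.98648656],
       [  0.        ,   0.        ,   1.        ]]), 'pose': array([[-0.99315689,  0.10642157,  0.04810241,  0.66796131],
       [-0.11575056, -0.9517376 , -0.28424874, -0.25127192],
       [ 0.01553067, -0.28787147,  0.95754311,  0.3829611 ],
       [ 0.        ,  0.        ,  0.        ,  1.        ]])}
```

View pics/w1.png

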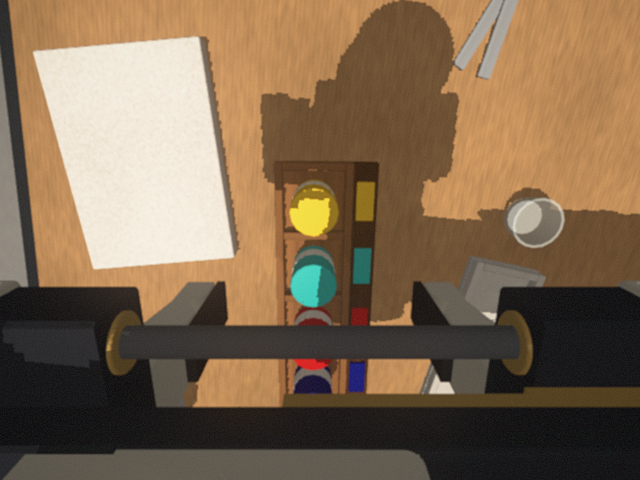

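The wrist view shows the yellow lid at about (314,213), the turquoise lid at (314,285), and the fingers straddling the row further on. Cross-checking the lid positions.

```bash
cat >> h.py <<'E'
def wz(f,uv,z):
    d=np.load(f);K,P=d["K"],d["P"]; v=np.linalg.inv(K)@np.array([uv[0],uv[1],1.]); v=P[:3,:3]@(v*[1,-1,-1]); o=P[:3,3]; return o+v*(z-o[2])/v[2]
E
python3 - <<'E'
from h import *
for p,z in(((314,212),.068),((314,285),.068),((366,202),.016),((362.5,266),.016),((360,317),.016)): print(wz("w1.npz",p,z).round(4))
E
```

```text
[ 0.6591 -0.1808  0.068 ]
[ 0.6513 -0.112   0.068 ]
[ 0.6065 -0.1854  0.016 ]
[ 0.5997 -0.1165  0.016 ]
[ 0.5934 -0.0562  0.016 ]
```

```bash
python3 -m handwheel '[[[0.05,-0.1,-0.9,-0.1],[0,-0.05,-1,0],[0,0,-1,0],[0,0,-0.9,0],[0,0,-0.4,0],[0,0,0,0]]]'
```

```text
time_s: 2.45
tcp_pos: [0.6523, -0.186, 0.0532]
eef_rot: [-1.5, 89.2, -175.9]
contact_force: [-0.8, 0.2, 0.7]
gripper_width: 0.0871
```

```bash
python3 -m handwheel '[[[0.14,0.15,0,0],[0,0,-0.25,0],[0,0,-0.2,0],[0,0,0,0]]]'
```

```text
time_s: 2.85
tcp_pos: [0.6595, -0.1809, 0.0377]
eef_rot: [3.0, 89.4, -171.5]
contact_force: [0.0, -0.2, 0.2]
gripper_width: 0.0872
```

```bash
python3 -m handwheel '[[[0,0,-0.06,0],[0,0,0,0],[0,0,0,0],[0,0,0,0],[0,0,0,0],[0,0,0,0],[0,0,0,0]]]' 30 20
```

```text
time_s: 3.55
tcp_pos: [0.6605, -0.1809, 0.0371]
eef_rot: [8.1, 89.6, -166.4]
contact_force: [0.3, 0.1, -1.2]
gripper_width: 0.0437
```

```bash
python3 -m handwheel '[[[0,0,0.4,0],[0,0,0.8,0],[0,0,0.8,0],[0,0,0.8,0],[-0.6,0,0.2,-0.5],[-0.8,0.1,0,-0.5],[-0.8,0.3,0,-0.5],[-0.8,0.5,0,-0.5]]]'
python3 -m handwheel '[[[-0.7,0.6,0,-0.4],[-0.6,0.6,0,0],[0,0.3,0,0],[0,0,0,0]]]'
python3 - <<'E'
import cv2
from plant import vision
c=vision.get_calibration("wrist"); cv2.imwrite("pics/w2.png",vision.capture("wrist"))
import numpy as np; np.savez("w2.npz",K=c["intrinsics"],P=c["pose"])
E
```

```text
time_s: 4.35
tcp_pos: [0.5373, -0.1454, 0.1575]
eef_rot: [-0.4, 89.3, 174.6]
contact_force: [-0.0, 0.7, -0.4]
gripper_width: 0.0433
time_s: 4.75
tcp_pos: [0.4785, -0.0829, 0.1579]
eef_rot: [-8.4, 89.3, 164.5]
contact_force: [0.6, 0.2, -1.3]
gripper_width: 0.0439
```

View pics/w2.png

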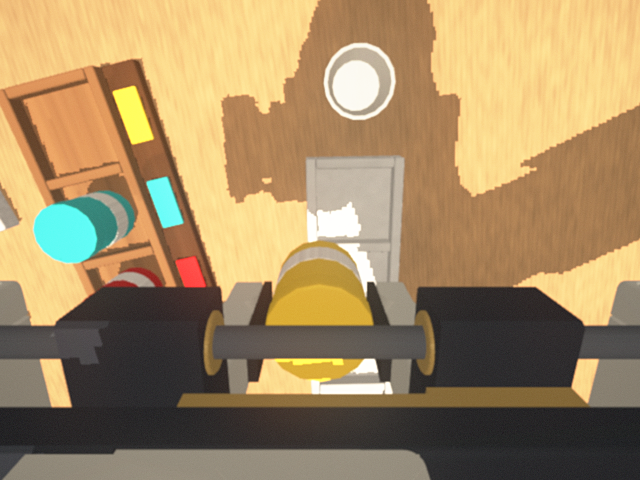

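The wrist view shows the yellow pot held upright and the brown rack's right well empty. The white rack's right end has its corners at about (306,157) and (404,156).

```bash
python3 - <<'E'
from h import *
a,b=[wz("w2.npz",p,.022)[:2] for p in((306,157),(404,156))]
print(a,b,np.linalg.norm(a-b)); m=(a+b)/2
t=np.radians(-6.3);ex=np.array([np.cos(t),np.sin(t)]);ey=np.array([-np.sin(t),np.cos(t)])
o=m+ey*.144;print('o',o)
o=(o+np.array([.4597,.0109]))/2
for y in(.105,.035,-.035,-.105):print((o+ey*y).round(4))
E
```

```text
[ 0.4796333  -0.13823931] [ 0.40360975 -0.12929394] 0.07654802106256327
o [0.45742327 0.00936375]
[0.4701 0.1145]
[0.4624 0.0449]
[ 0.4547 -0.0247]
[ 0.447  -0.0942]
```

```bash
python3 -m handwheel '[[[0,0.9,0,0],[-0.05,1,0,0],[-0.05,1,0,0],[-0.05,1,0,0],[0,0.7,-0.1,0],[0,0,0,0]]]'
```

```text
time_s: 5.4
tcp_pos: [0.4769, 0.1048, 0.1533]
eef_rot: [-3.9, 89.3, 168.6]
contact_force: [-0.4, -0.1, -1.1]
gripper_width: 0.0437
```

```bash
python3 -m handwheel '[[[-0.15,0.25,-0.6,0],[-0.05,0,-0.8,0],[0,0,-0.6,0],[0,0,0,0]]]'
```

```text
time_s: 5.8
tcp_pos: [0.4725, 0.115, 0.0712]
eef_rot: [-7.0, 89.5, 165.5]
contact_force: [-1.4, -0.8, -0.8]
gripper_width: 0.0435
```

```bash
python3 -m handwheel '[[[-0.06,0,-0.4,0],[0,0,-0.3,0],[0,0,-0.1,0],[0,0,0,0]]]'
```

```text
time_s: 6.2
tcp_pos: [0.4736, 0.114, 0.0402]
eef_rot: [-6.7, 89.6, 165.8]
contact_force: [-0.2, -0.6, -0.7]
gripper_width: 0.0436
```

```bash
python3 -m handwheel '[[[-0.06,0,-0.06,0],[0,0,-0.04,0],[0,0,0,0]]]'
```

```text
time_s: 6.5
tcp_pos: [0.4725, 0.1145, 0.0378]
eef_rot: [-28.0, 89.7, 144.4]
contact_force: [-0.5, -0.3, -1.5]
gripper_width: 0.0436
```

```bash
python3 -m handwheel '[[[0,0,-0.05,0],[0,0,0,0]]]'
```

```text
time_s: 6.7
tcp_pos: [0.473, 0.1151, 0.0371]
eef_rot: [-47.3, 89.7, 125.2]
contact_force: [-0.5, 0.3, -0.8]
gripper_width: 0.0435
```

```bash
python3 -m handwheel '[[[0,0,-0.05,0],[0,0,0,0]]]';python3 -m handwheel '[[[0,0,-0.05,0],[0,0,0,0]]]'
```

```text
time_s: 6.9
tcp_pos: [0.4735, 0.1157, 0.0369]
eef_rot: [-66.7, 89.7, 105.8]
contact_force: [0.4, -0.0, -1.1]
gripper_width: 0.0437
time_s: 7.1
tcp_pos: [0.4739, 0.1161, 0.0364]
eef_rot: [-81.9, 89.7, 90.8]
contact_force: [-0.2, 0.3, -0.7]
gripper_width: 0.0436
```

```bash
python3 -m handwheel '[[[-0.05,0,-0.08,0],[0,0,-0.05,0]]]'; python3 -m handwheel '[[[-0.05,-0.03,0,0],[0,0,0,0]]]'
```

```text
time_s: 7.3
tcp_pos: [0.4743, 0.1168, 0.0347]
eef_rot: [-117.8, 89.5, 55.0]
contact_force: [-14.4, 1.0, 27.9]
gripper_width: 0.0434
time_s: 7.5
tcp_pos: [0.4725, 0.1158, 0.0351]
eef_rot: [-121.1, 89.5, 51.7]
contact_force: [-0.4, 0.6, -1.3]
gripper_width: 0.0438
```

```bash
python3 -m handwheel '[[[0,0,0,0],[0,0,0,0],[0,0,0,0],[0,0,0,0],[0,0,0,0]]]' 87
```

```text
time_s: 8.0
tcp_pos: [0.4727, 0.1158, 0.0341]
eef_rot: [-120.3, 89.5, 52.5]
contact_force: [0.6, 0.1, 0.3]
gripper_width: 0.0779
```

```bash
python3 -m handwheel '[[[0,0,0,0],[0,0,0.4,0],[0,0,0.9,0],[0,0,0.9,0],[0.2,-0.4,0.4,0.3],[0.5,-0.8,0,0.4],[0.6,-0.9,0,0.4],[0.7,-0.9,0,0.4]]]'
python3 -m handwheel '[[[0.7,-0.9,0,0.4],[0.7,-0.8,0,0.4],[0.6,-0.6,0,0.4],[0.3,-0.2,0,0],[0,0,0,0]]]'
python3 - <<'E'
import cv2
from plant import vision
c=vision.get_calibration("wrist"); cv2.imwrite("pics/w3.png",vision.capture("wrist"));cv2.imwrite("pics/side3.png",vision.capture("side"))
import numpy as np; np.savez("w3.npz",K=c["intrinsics"],P=c["pose"])
E
```

```text
time_s: 8.8
tcp_pos: [0.5527, -0.005, 0.1438]
eef_rot: [-137.3, 89.5, 43.8]
contact_force: [0.5, 1.1, -0.2]
gripper_width: 0.0869
time_s: 9.3
tcp_pos: [0.65, -0.1148, 0.1425]
eef_rot: [-139.0, 89.5, 48.1]
contact_force: [0.2, 0.6, -0.3]
gripper_width: 0.0869
```

View pics/side3.png

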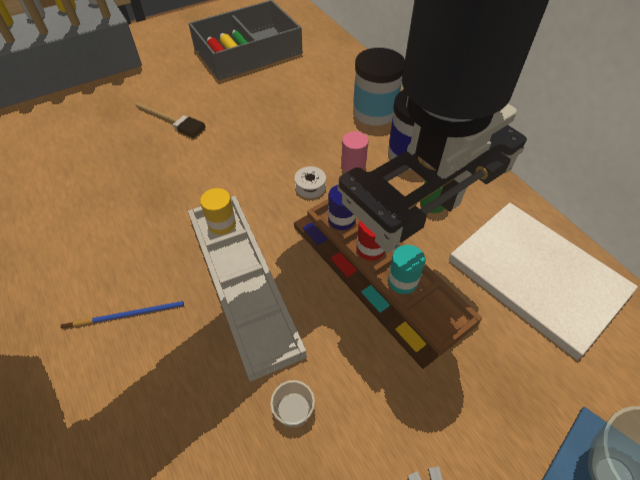

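View pics/w3.png

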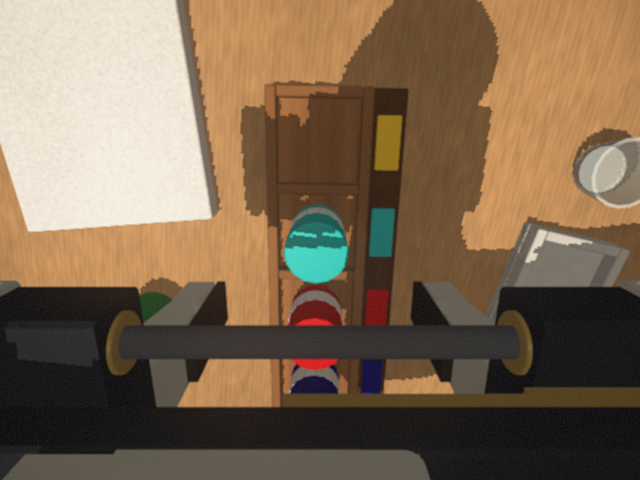

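Side view: the yellow pot stands upright in the white rack's left well at (217,210). The gripper is above turquoise, whose lid is at wrist (316,248).

```bash
python3 -m handwheel '[[[0.05,0.12,-0.7,0],[0.05,0.1,-0.8,0],[0.05,0,-0.7,0],[0,0,-0.25,0],[0,0,0,0]]]'
```

```text
time_s: 9.9
tcp_pos: [0.6523, -0.1, 0.0454]
eef_rot: [-147.6, 89.3, 39.7]
contact_force: [-0.7, -0.4, 0.1]
gripper_width: 0.0871
```

```bash
python3 -m handwheel '[[[0,-0.28,-0.1,0],[0,0,-0.15,0],[0,0,0,0]]]'
```

```text
time_s: 10.2
tcp_pos: [0.6536, -0.1111, 0.0386]
eef_rot: [-157.5, 89.1, 30.0]
contact_force: [0.3, 0.3, -0.1]
gripper_width: 0.0871
```

```bash
python3 -m handwheel '[[[0,0,-0.08,0],[0,0,0,0],[0,0,0,0],[0,0,0,0],[0,0,0,0],[0,0,0,0],[0,0,0,0]]]' 30 20
python3 -m handwheel '[[[0,0,0.4,0],[0,0,0.8,0],[0,0,0.9,0],[0,0,0.9,0],[-0.6,0.3,0.1,-0.5],[-0.7,0.6,0,-0.5],[-0.7,0.6,0,-0.5],[-0.7,0.6,0,-0.5]]]'
```

```text
time_s: 10.9
tcp_pos: [0.6548, -0.1114, 0.0376]
eef_rot: [-162.2, 88.9, 25.2]
contact_force: [-0.5, 0.3, 0.3]
gripper_width: 0.044
time_s: 11.7
tcp_pos: [0.5441, -0.0276, 0.1629]
eef_rot: [-154.7, 89.1, 22.1]
contact_force: [0.6, 0.7, -0.4]
gripper_width: 0.0431
```

```bash
python3 -m handwheel '[[[-0.6,0.6,0,-0.3],[-0.7,0.6,0,0],[-0.5,0.5,0,0],[-0.2,0.1,-0.2,0],[0,0,0,0]]]'
```

```text
time_s: 12.2
tcp_pos: [0.4573, 0.0483, 0.155]
eef_rot: [-149.4, 88.9, 25.9]
contact_force: [0.3, -0.2, -0.7]
gripper_width: 0.0438
```

```bash
python3 -m handwheel '[[[0.08,-0.1,-0.7,-0.2],[0,0,-0.8,0],[0,0,-0.7,0],[0,0,-0.2,0],[0,0,0,0]]]'
```

```text
time_s: 12.7
tcp_pos: [0.4649, 0.0433, 0.0578]
eef_rot: [-152.6, 88.7, 21.7]
contact_force: [0.1, -0.5, -1.3]
gripper_width: 0.0435
```

```bash
python3 -m handwheel '[[[-0.1,0.05,-0.25,0],[-0.02,0,-0.2,0],[0,0,-0.05,0],[0,0,0,0]]]'
```

```text
time_s: 13.1
tcp_pos: [0.4621, 0.0459, 0.0388]
eef_rot: [-152.7, 88.4, 21.7]
contact_force: [0.1, -0.7, -1.2]
gripper_width: 0.0439
```

```bash
python3 -m handwheel '[[[0,0,-0.06,0],[0,0,0,0]]]'
```

```text
time_s: 13.3
tcp_pos: [0.4634, 0.0466, 0.0379]
eef_rot: [-152.7, 88.3, 21.7]
contact_force: [0.0, -0.0, -1.1]
gripper_width: 0.0437
```

```bash
python3 -m handwheel '[[[-0.03,0,-0.07,0],[0,0,0,0]]]';python3 -m handwheel '[[[-0.03,0,-0.06,0],[0,0,0,0]]]'
```

```text
time_s: 13.5
tcp_pos: [0.4643, 0.0475, 0.0375]
eef_rot: [-153.6, 88.0, 20.9]
contact_force: [-0.4, 0.7, -0.4]
gripper_width: 0.0438
time_s: 13.7
tcp_pos: [0.465, 0.0481, 0.0371]
eef_rot: [-154.3, 87.7, 20.3]
contact_force: [-0.9, -1.3, -1.7]
gripper_width: 0.044
```

```bash
python3 -m handwheel '[[[-0.04,-0.03,-0.1,0]]]'
```

```text
time_s: 13.8
tcp_pos: [0.4658, 0.048, 0.0351]
eef_rot: [-154.4, 87.5, 20.3]
contact_force: [-4.8, 2.5, 30.7]
gripper_width: 0.0439
```

```bash
python3 -m handwheel '[[[0,0,0.02,0],[0,0,0,0],[0,0,0,0],[0,0,0,0],[0,0,0,0]]]' 87
python3 - <<'E'
from plant import readout
import numpy as np
from scipy.spatial.transform import Rotation as R
s=readout.get_state();M=R.from_euler('xyz',s['eef_rot'],degrees=True).as_matrix();print(M.round(3))
E
```

```text
time_s: 14.3
tcp_pos: [0.466, 0.0484, 0.0358]
eef_rot: [-153.9, 87.4, 20.8]
contact_force: [0.2, 0.4, -0.4]
gripper_width: 0.0783
[[ 0.043 -0.092 -0.995]
 [ 0.016 -0.996  0.093]
 [-0.999 -0.02  -0.041]]
```

```bash
python3 -m handwheel '[[[0,0,0.2,0],[0,0,0.6,0],[0,0,0.9,0],[0.2,-0.1,0.8,0.2],[0.7,-0.4,0.1,0.5],[0.9,-0.5,0,0.5],[0.9,-0.5,0,0.5],[0.9,-0.4,0,0.5]]]'
python3 -m handwheel '[[[0.7,-0.3,0,0.1],[0.2,-0.1,0,0],[0,0,0,0]]]'
```

```text
time_s: 15.1
tcp_pos: [0.6103, -0.0299, 0.1499]
eef_rot: [-157.0, 87.3, 29.4]
contact_force: [0.3, 0.8, 1.2]
gripper_width: 0.0873
time_s: 15.4
tcp_pos: [0.6508, -0.0494, 0.1499]
eef_rot: [-157.5, 87.3, 29.3]
contact_force: [-0.2, 0.8, 0.4]
gripper_width: 0.0872
```

```bash

python3 - <<'E'
import cv2
from plant import vision
c=vision.get_calibration("wrist"); cv2.imwrite("pics/w4.png",vision.capture("wrist"));cv2.imwrite("pics/side4.png",vision.capture("side"))
import numpy as np; np.savez("w4.npz",K=c["intrinsics"],P=c["pose"])
E
```

```text
(no output)
```

View pics/w4.png

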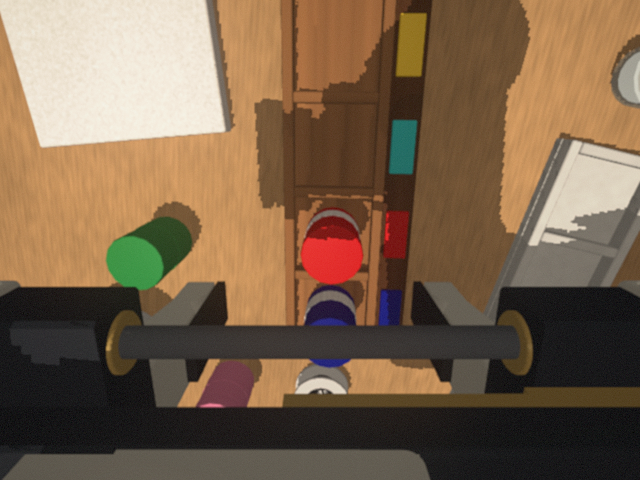

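View pics/side4.png

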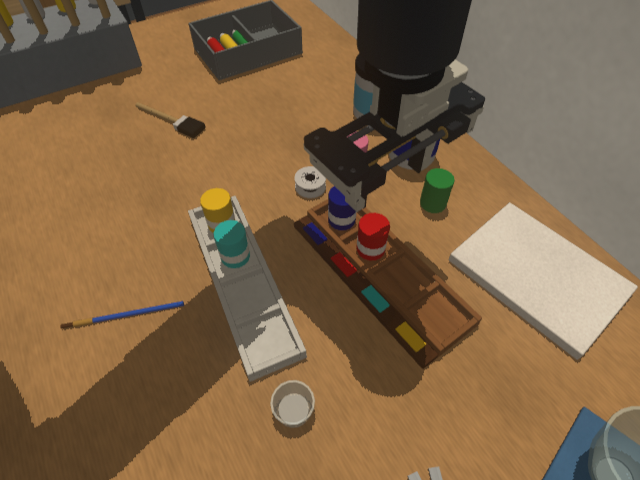

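Yellow and turquoise stand upright in the left two white wells, at side (217,210) and (232,243). The red lid is at wrist (332,252).

```bash
python3 - <<'E'
from h import *
print(wz("w4.npz",(332,252),.068), wz("w4.npz",(396,234),.016))
E
python3 -m handwheel '[[[-0.1,0.12,-0.8,0],[-0.05,0.05,-0.9,0],[0,0,-0.7,0],[0,0,-0.25,0],[0,0,0,0]]]'
```

```text
[ 0.64453503 -0.04388954  0.068     ] [ 0.59289291 -0.0475829   0.016     ]
time_s: 16.0
tcp_pos: [0.6394, -0.0381, 0.0462]
eef_rot: [-158.7, 87.0, 28.4]
contact_force: [-0.4, 0.7, 0.9]
gripper_width: 0.0869
```

```bash
python3 -m handwheel '[[[0.13,-0.11,-0.15,0],[0,0,-0.1,0],[0,0,0,0]]]'
python3 -m handwheel '[[[0,0,0,0],[0,0,0,0],[0,0,0,0],[0,0,0,0],[0,0,0,0],[0,0,0,0]]]' 30 20
```

```text
time_s: 16.3
tcp_pos: [0.6467, -0.0419, 0.0395]
eef_rot: [-160.5, 86.7, 26.6]
contact_force: [-0.3, 2.1, -0.0]
gripper_width: 0.087
time_s: 16.9
tcp_pos: [0.6479, -0.0421, 0.0418]
eef_rot: [-161.5, 86.6, 25.7]
contact_force: [-0.5, -0.0, 2.4]
gripper_width: 0.0443
```

```bash
python3 -m handwheel '[[[0,0,0.4,0],[0,0,0.8,0],[0,0,0.9,0],[-0.2,0,0.6,-0.2],[-0.7,0.05,0,-0.5],[-0.9,0.1,0,-0.5],[-0.9,0.1,0,-0.5],[-0.9,0.1,0,-0.5]]]'
python3 -m handwheel '[[[-0.9,0.1,0,-0.4],[-0.4,0,0,0],[0,0,0,0]]]'
python3 - <<'E'
import cv2
from plant import vision
cv2.imwrite("pics/side5.png",vision.capture("side")[100:400,150:500])
E
```

```text
time_s: 17.7
tcp_pos: [0.5005, -0.0286, 0.1499]
eef_rot: [-159.6, 86.8, 16.0]
contact_force: [-0.6, 1.1, -0.2]
gripper_width: 0.0437
time_s: 18.0
tcp_pos: [0.4413, -0.025, 0.1493]
eef_rot: [-158.2, 86.9, 15.3]
contact_force: [0.4, -0.1, -1.1]
gripper_width: 0.0439
```

View pics/side5.png

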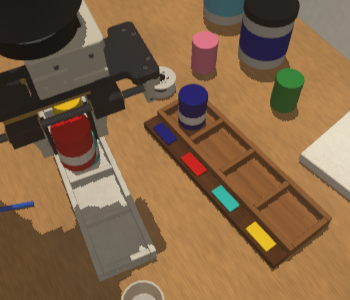

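```bash
python3 -m handwheel '[[[0.2,0,-0.6,0],[0.05,0,-0.8,0],[0,0,-0.6,0],[0,0,-0.15,0],[0,0,0,0]]]'
```

```text
time_s: 18.55
tcp_pos: [0.4589, -0.0239, 0.0628]
eef_rot: [-159.0, 86.5, 14.6]
contact_force: [-0.1, -0.4, -1.0]
gripper_width: 0.0442
```

```bash
python3 -m handwheel '[[[-0.16,0,-0.25,0],[-0.03,0,-0.2,0],[0,0,0,0]]]'
```

```text
time_s: 18.85
tcp_pos: [0.4544, -0.0233, 0.0465]
eef_rot: [-159.4, 86.3, 14.2]
contact_force: [0.2, -0.5, -0.4]
gripper_width: 0.0442
```

```bash
python3 -m handwheel '[[[-0.03,0,-0.13,0]]]'; python3 -m handwheel '[[[-0.02,0,-0.08,0]]]'
```

```text
time_s: 18.95
tcp_pos: [0.4546, -0.0229, 0.0423]
eef_rot: [-159.4, 86.2, 14.2]
contact_force: [-0.3, 0.2, -0.9]
gripper_width: 0.0443
time_s: 19.05
tcp_pos: [0.4552, -0.0228, 0.0406]
eef_rot: [-160.0, 86.0, 13.7]
contact_force: [-10.0, -0.8, 31.8]
gripper_width: 0.0441
```

```bash
python3 -m handwheel '[[[0,0,0,0],[0,0,0,0],[0,0,0,0],[0,0,0,0],[0,0,0,0]]]' 87
python3 -m handwheel '[[[0,0,0.1,0],[0,0,0.6,0],[0,0,0.9,0],[0.2,0.1,0.8,0.2],[0.7,0.2,0.1,0.5],[0.9,0.2,0,0.5],[0.9,0.2,0,0.5],[0.9,0.2,0,0.5]]]'
python3 -m handwheel '[[[0.9,0.2,0,0.1],[0.2,0.1,0,0],[0,0,0,0]]]'
python3 - <<'E'
import cv2
from plant import vision
c=vision.get_calibration("wrist"); cv2.imwrite("pics/w6.png",vision.capture("wrist"));cv2.imwrite("pics/side6.png",vision.capture("side"))
import numpy as np; np.savez("w6.npz",K=c["intrinsics"],P=c["pose"])
E
```

```text
time_s: 19.55
tcp_pos: [0.4574, -0.0221, 0.0425]
eef_rot: [-159.8, 85.8, 13.9]
contact_force: [-0.3, 0.6, -0.4]
gripper_width: 0.079
time_s: 20.35
tcp_pos: [0.6009, 0.0136, 0.1503]
eef_rot: [-160.4, 85.7, 24.7]
contact_force: [-0.3, 0.4, -0.1]
gripper_width: 0.087
time_s: 20.65
tcp_pos: [0.6499, 0.0266, 0.1494]
eef_rot: [-160.6, 85.8, 25.1]
contact_force: [-1.0, -0.4, 0.2]
gripper_width: 0.0869
```

View pics/w6.png

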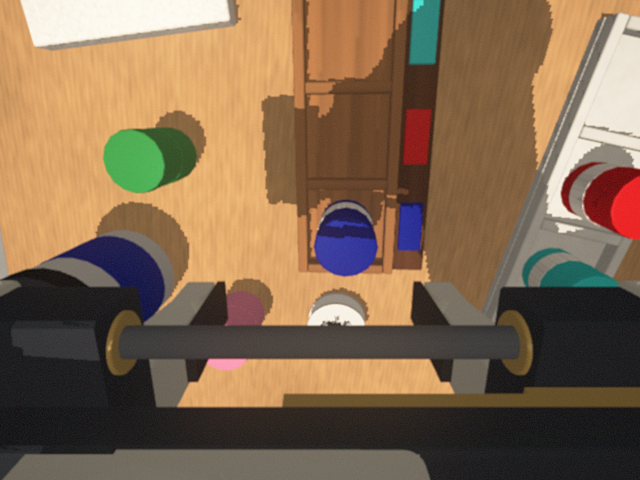

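View pics/side6.png

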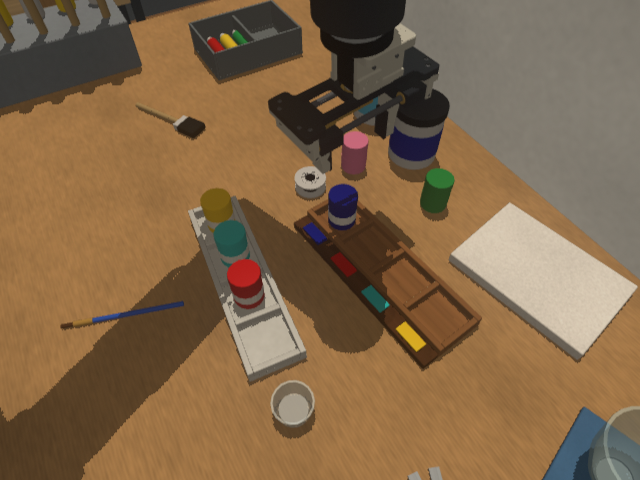

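```bash
python3 - <<'E'
from h import *
print(wz("w6.npz",(346,244),.068), wz("w6.npz",(410,227),.016))
E
python3 -m handwheel '[[[-0.25,0,-0.8,0],[-0.05,0,-0.9,0],[0,0,-0.7,0],[0,0,-0.25,0],[0,0,0,0]]]'
```

```text
[0.63701117 0.02578422 0.068     ] [0.58566425 0.02295713 0.016     ]
time_s: 21.25
tcp_pos: [0.6313, 0.0248, 0.0453]
eef_rot: [-160.8, 85.5, 24.8]
contact_force: [0.2, 0.3, 0.4]
gripper_width: 0.0872
```

```bash
python3 -m handwheel '[[[0.14,0.02,-0.12,0],[0,0,-0.1,0]]]'
python3 -m handwheel '[[[0,0,0,0],[0,0,0,0],[0,0,0,0],[0,0,0,0],[0,0,0,0],[0,0,0,0]]]' 30 20
```

```text
time_s: 21.45
tcp_pos: [0.6385, 0.026, 0.0394]
eef_rot: [-161.5, 85.3, 24.2]
contact_force: [-0.6, -0.7, 0.2]
gripper_width: 0.0867
time_s: 22.05
tcp_pos: [0.6402, 0.0264, 0.0422]
eef_rot: [-161.9, 85.1, 23.9]
contact_force: [-2.1, 0.2, 5.4]
gripper_width: 0.0446
```

```bash
python3 -m handwheel '[[[0,0,0.4,0],[0,0,0.8,0],[0,0,0.9,0],[-0.2,-0.1,0.7,-0.2],[-0.7,-0.4,0,-0.5],[-0.8,-0.5,0,-0.4],[-0.8,-0.5,0,-0.4],[-0.8,-0.5,0,-0.4]]]'
python3 -m handwheel '[[[-0.8,-0.5,0,-0.4],[-0.4,-0.3,0,0],[0,0,0,0]]]'
```

```text
time_s: 22.85
tcp_pos: [0.5048, -0.0544, 0.1552]
eef_rot: [-161.3, 85.3, 14.8]
contact_force: [0.1, -0.7, -1.1]
gripper_width: 0.0448
time_s: 23.15
tcp_pos: [0.45, -0.0892, 0.1549]
eef_rot: [-160.6, 85.4, 13.2]
contact_force: [1.0, -1.0, -0.6]
gripper_width: 0.0443
```

```bash
python3 -m handwheel '[[[-0.1,-0.12,-0.6,0],[-0.05,-0.02,-0.8,0],[-0.05,0,-0.7,0],[0,0,-0.2,0],[0,0,0,0]]]'
```

```text
time_s: 23.65
tcp_pos: [0.4464, -0.0944, 0.0631]
eef_rot: [-161.4, 84.9, 12.6]
contact_force: [-0.5, -0.4, -0.9]
gripper_width: 0.0445
```

```bash
python3 -m handwheel '[[[-0.07,0,-0.25,0],[-0.03,0,-0.2,0],[0,0,0,0]]]'
```

```text
time_s: 23.95
tcp_pos: [0.4448, -0.0937, 0.0458]
eef_rot: [-161.7, 84.7, 12.3]
contact_force: [0.6, -0.1, -1.1]
gripper_width: 0.0445
```

```bash
python3 -m handwheel '[[[-0.03,-0.03,-0.12,0]]]'
```

```text
time_s: 24.05
tcp_pos: [0.4451, -0.0946, 0.0419]
eef_rot: [-161.9, 84.6, 12.2]
contact_force: [0.7, 1.5, 30.2]
gripper_width: 0.0445
```

```bash
python3 -m handwheel '[[[0,0,0,0],[0,0,0,0],[0,0,0,0],[0,0,0,0],[0,0,0,0],[0,0,0,0]]]' 87
python3 -m handwheel '[[[0,0,0.2,0],[0,0,0.6,0],[0,0,0.9,0],[0,0,0.9,0],[0,-0.4,0.9,0],[0.4,-0.9,0.6,0],[0.4,-0.9,0.3,0],[0.4,-0.9,0,0]]]'
python3 -m handwheel '[[[0.2,-0.9,0,0],[0.2,-0.9,0,0],[0.2,-0.9,0,0],[0,-0.9,0,0],[0,-0.5,0,0],[0,0,0,0]]]'
python3 - <<'E'
import cv2
from plant import vision
for n in("side","scene"): cv2.imwrite(f"pics/{n}7.png",vision.capture(n))
a=cv2.imread('pics/scene7.png')[150:320,180:480];cv2.imwrite('pics/scene7c.png',cv2.resize(a,None,fx=2.6,fy=2.6))
E
```

```text
time_s: 24.65
tcp_pos: [0.4465, -0.0946, 0.043]
eef_rot: [-162.1, 84.3, 12.0]
contact_force: [-0.3, 0.1, -0.3]
gripper_width: 0.085
time_s: 25.45
tcp_pos: [0.4918, -0.2206, 0.2328]
eef_rot: [-164.1, 84.2, 10.5]
contact_force: [0.7, 0.3, -0.1]
gripper_width: 0.0867
time_s: 26.05
tcp_pos: [0.5165, -0.3959, 0.2366]
eef_rot: [-164.8, 84.0, 9.6]
contact_force: [-0.0, 0.4, -0.4]
gripper_width: 0.0872
```

View pics/side7.png

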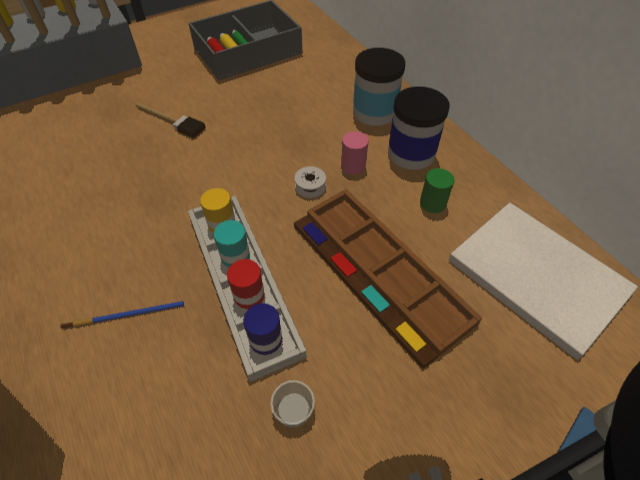

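View pics/scene7c.png

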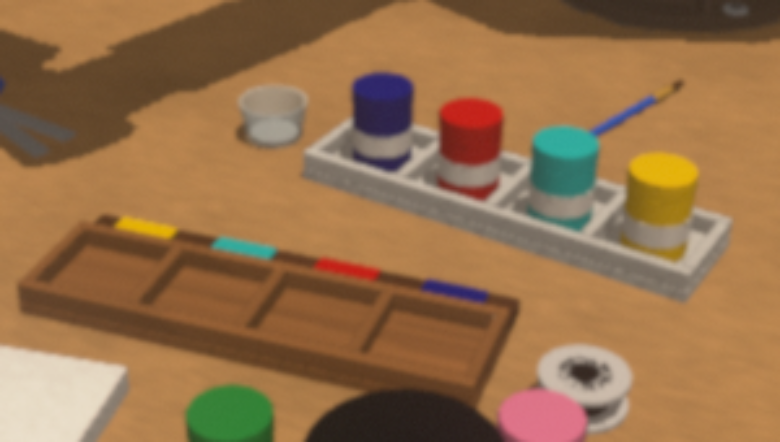

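All four stand upright and the brown rack is empty. Last, I'll check the lid heights and positions against the wells.

```bash
python3 - <<'E'
from meas import *
S=pots("side",cv2.imread("pics/side7.png"),(195,185,290,360)); C=pots("scene",cv2.imread("pics/scene7.png"),(295,170,470,260))
W=dict(yellow=(.4701,.1145),turq=(.4624,.0449),red=(.4547,-.0247),blue=(.447,-.0942))
for k in S:
  p,g=tri(C[k][0],S[k][0]); print(k,p.round(4),'gap',round(g,4),'off',(p[:2]-W[k]).round(4))
E
```

```text
blue [ 0.4443 -0.0903  0.0659] gap 0.0023 off [-0.0027  0.0039]
red [ 0.4554 -0.0206  0.066 ] gap 0.0028 off [0.0007 0.0041]
turq [0.4661 0.0505 0.0649] gap 0.0002 off [0.0037 0.0056]
yellow [0.4731 0.1159 0.0651] gap 0.0031 off [0.003  0.0014]
```

Lid heights of 65–66 mm match what I measured before the move, so the pots are on the well floors.

```bash
python3 -c "
from plant import close_job; print(close_job())"
```

```text
the job is handed in; nothing more can be done
None
```

All four pots are in the white class rack in reverse order. As seen from the robot, left to right: yellow, turquoise, red, blue; they started as blue, red, turquoise, yellow. I handed the job in at about 26 s with the gripper well clear.

**Last checks:** Both fixed cameras show every pot upright in its own well and the brown rack empty. Lid heights measure 65–66 mm, the same as in the brown rack, against a nominal 68 mm. Lid centres lie within 7 mm of the well centres I measured, and the play is 9 mm.

**Disagreements and blemishes:**
- **Cameras:** The side and scene cameras differed by 4–8 mm on the same points. I averaged them and checked against the wrist camera.
- **Tool tilt:** The tool slowly leaned as the job went on, reaching about 5° by the blue pot. The last two pots were therefore carried slightly tilted and settled flat when released.
- **Set-down force:** Each pot touched down with a brief push of about 28–32 N read at the wrist, below both force limits.

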